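Slide the calibration card into the reader and start it

TASK

Load the loose blue calibration card into the card reader: press down on top of the card so that the sprung plate under it sinks, slide it head first under the white head until it is fully home against the stop inside, and let go so that the plate clamps it there. Press and push gently and stop when you feel the hidden stop, since more than 22 N on the card, down and forward together, cracks it. Only then press the green key on the reader fully down and let it go, and leave the cup, the small bottle and the carton beside the reader where they are.

Things in the scene. Friction and masses are not known exactly. Their poses are not given: they have to be found in the camera images.
- card: Loose rigid blue card, 86 (x) x 56 (y) x 3 mm. Yellow rubber thumb pad on its tail (x = -41 to -8, y +-24 mm, 0.5 mm proud, friction 1.5), brass pad near its head (+x). Origin: centre of underside. Lies on the bed plate (friction 0.2), head to the slot, off the middle by up to 15 mm and 0.25 rad. Too thin to pick up. Cracks if the fingers' load on it, down and sideways together, passes 22 N.
- card_reader: Grey and white bench reader fixed to the worktop, 260 (x) x 124 (y) x 40 mm. Origin on the worktop, z up; the card goes in along +x. x = -120 to +30 mm: open bed with the sprung plate, between side rails (inside y = +-58, tops z = 24 mm). x = +30 to +135 mm: white head, top at z = 40 mm. The card is home with its origin somewhere from x = +21 to +33 mm, y = 0 +-1.5 mm in this frame.
- bed_top (a point): Point on top of the level steel bed plate (y +-56 mm), at x = -60, y = 0, z = 20 mm in the reader's frame at rest. The plate rides on springs and stays level: it starts to sink at about 2 N of downward force, then yields 7 N per mm, up to 6 mm; it rises again when let go.
- slot_mouth (a point): Middle of the slot's upper edge in the head's front face: x = +30, y = 0, z = 21.5 mm in the reader's frame. Slot 59 mm wide. The card's top stands at 23 mm at rest, so hold the plate down by over 1.5 mm (over 12.5 N) or the card butts the head. Two aluminium guide walls (tops z = 28 mm) narrow from y = +-48 mm at x = 0 to +-29.5 mm here.
- seat_pin (a joint): Travel (m) of a small sprung pin that stands 5 mm out of the stop inside the slot: 0 out, 0.005 when the card's edge is against the stop (home). Pushing it in takes under 1 N. The stop is hard and hidden under the head, at a setting that differs each time, 34 to 46 mm behind the slot's mouth: find it by feel. Once let go, the card is clamped, underside at z = 18.5 mm.
- read_key (a joint): Travel of the green round push key on top of the white head (m): 0 up, 0.006 fully down; it springs back. Fully down takes 5 N.
- read_key_top (a point): Centre of the top of the green push key (24 mm across, in a black collar), on the head at x = +108, y = -32, z = +62 mm in the reader's frame; it is pressed straight down.
- specimen_cup: Loose specimen cup with a red screw lid, 63 mm across, 65 mm high, on the worktop to the left (+y) of the reader; origin at the centre of its underside. Not to be moved.
- small_bottle: Loose small white bottle with a green cap, 33 mm across, 58 mm high, on the worktop to the right (-y) of the reader; origin at the centre of its underside. Not to be moved.
- caps_box: Loose green and white carton, 50 x 90 x 35 mm high, on the worktop to the right (-y) of the reader's head; origin at the centre of its underside. Not to be moved.
There are look-alikes about, which are no part of the job. Several things have the shape of the card; the one meant has the colours described above.

How it is judged:
On the way, in this order (a step that is already met when the one before it is completed fails the run):
1. the card is fully home in the slot, clamped under the head and no longer touched by the fingers (value of joint seat_pin above 0.0025 m and x of card in the frame of card_reader above 0.015 m and angle between the x axis of card and the x axis of card_reader, either way round below 0.08 rad and y of card in the frame of card_reader between -0.005 and 0.005 m and z of card in the frame of card_reader between 0.01 and 0.0195 m and contact force between the fingers and card below 0.1 N), for 0.2 s.
2. with the card home, the green key is pressed down by more than 4 mm of its 6 (value of joint seat_pin above 0.0025 m and x of card in the frame of card_reader above 0.015 m and angle between the x axis of card and the x axis of card_reader, either way round below 0.08 rad and y of card in the frame of card_reader between -0.005 and 0.005 m and z of card in the frame of card_reader between 0.01 and 0.0195 m and value of joint read_key above 0.004 m), for 0.1 s.
At the end, for the whole second after the job is handed in: The card is home: within 2.5 mm of the stop (seat pin in by over 2.5 of 5 mm), origin beyond x = +15 mm and within 5 mm of the middle in the reader's frame, turned by under 0.08 rad, underside 10 to 19.5 mm high, at rest; the key has been pressed and is up again (under 1.5 mm) (value of joint seat_pin above 0.0025 m and x of card in the frame of card_reader above 0.015 m and angle between the x axis of card and the x axis of card_reader, either way round below 0.08 rad and y of card in the frame of card_reader between -0.005 and 0.005 m and z of card in the frame of card_reader between 0.01 and 0.0195 m and value of joint read_key below 0.0015 m and linear speed of card below 0.01 m/s); the robot touches nothing.
It fails at once if the fingers load the card with more than 22 N, down and sideways together (contact force between the fingers and card above 22 N).
It fails at once if the key is pressed (over 3 mm) before the card is home (value of joint read_key above 0.003 m and value of joint seat_pin below 0.0025 m).
It fails at once if the cup, the small bottle or the carton is moved by more than 10 mm or tipped (distance of any of specimen_cup, small_bottle, caps_box from where it was at the start of the episode above 0.01 m or angle between any of specimen_cup, small_bottle, caps_box's own z axis and vertical above 0.3 rad).
It also fails if it takes over 64 s, if anything falls off the work surface, if the arm or the gripper's body presses on something with over 40 N, if the wrist force passes 120 N, or if a joint passes its speed limit or range.

ROBOT

A 6-joint arm with a two-finger parallel gripper is mounted at the origin on the work surface; the furniture and walls round the work are solid. World frame = base frame: x ahead of the robot, y to its left, z up, the work surface at z = 0. Lengths are in m, angles in rad, forces in N, time in s.
With the tool pointing down it reaches from about 0.35 to 0.95 m from the base axis. Payload 17.4 kg.
Tool frame: the origin (TCP) lies between the finger pads; the fingertips stand 8 mm ahead of it and the grasp point (between the pads) lies 11 mm behind it; z points along the fingers, y is the line along which they close (so a half turn about z gives the same grasp; the last joint's range is limited). The gripper opens to 93 mm and grips with 3 to 60 N. Pads are 15 mm wide; open, the fingers measure 128 mm over their backs; the gripper's body (75 mm by 188 mm) begins 65 mm behind the grasp point.
Start: joints at [1.235, 0.116, 1.442, -0, 1.584, -0.038], TCP at [0.198, 0.645, 0.227] pointing down, gripper open.
Joint ranges: [-2.83, 2.83], [-0.83, 2.19], [0.07, 2.5], [-1.14, 4.28], [0.01, 3], [-2.97, 2.97]. Speed limits (rad/s): [1.89, 1.89, 2.22, 3.14, 3.14, 3.14].

INTERFACE

Orientations are given as a rotation vector (axis times angle).
In Python, from bench import manip gives the robot as it stands. The module is installed in compiled form; this text tells all that it offers.
- The arm moves only by the shell command python3 -m creep 'ROWS'. ROWS is JSON, a list that holds one entry, the list of rows, each a list of 5 numbers: the shift along the tool's x, y, z in mm, then the turn about the tool's z in degrees, then the closure, from 0 (fully open) to 1 (shut). In form: [[[dx, dy, dz, yaw, grip], ...]]. A call has 1 to 8 rows; each row shifts and turns the commanded pose from where the row before left it, along the tool's axes as they then stand; what a row does not reach is not made up. A row lasts 1/10 s, in which the tool goes at most 50 mm and 8.59 degrees, less where a joint would pass 70% of its speed; a pose out of reach is approached as far as the arm can. A call is refused whole if a number of a shift passes 50 or a number of a turn 8.59, either way. A call with a gripper value outside its range is refused whole. The fingers move at their own pace and stop on an object; the grip force is fixed at half the most. Time passes only in rows, so rows that do not move let the fingers close. It gives the time, the measured TCP pose, the force, the opening and the grip force at its end, in the units of the state.
- manip.state(): the state, without advancing time (a new reading comes with each control period).
- manip.camera(name): name is "scene" or "top"; returns a dict with "image" (420x560x3 uint8, red, green, blue), "range_z" (420x560 float32, m along the optical axis (not along the pixel's ray), 0 where there is no reading), "camera_matrix" (3x3 intrinsics, pixels), "R" (3x3) and "t" (3): a world point X has camera coordinates R X + t. Camera axes: x right, y down, z forward; pixel columns grow to the right and rows downward; lengths in m; the calibration is good to about 2 mm. A picture is of the moment at which its call begins.
- manip.close_job(): hands the job in; it is judged then, once.
The state is a dict: "clock": time; "joints": joint angles; "joint_vel": joint speeds; "joint_efforts": joint torques, N m; "tool_pos": TCP position; "ee_rot": TCP orientation; "wrist_force": force on the tool from outside, world axes, zero at the start; "moment": the same for the moment, N m; "finger_gap": finger opening in m; "grip_force": force on a finger pad.
Only numpy, scipy, OpenCV 4.12 (cv2) and the standard library are available. Lean on these libraries where they do the work, as an engineer would, in place of code of your own. Each camera call takes 0.05 s, during which the arm holds its last target. There are 200 camera calls.

## Working session

There is one attempt and no reset: what is moved stays moved. The work goes in short steps, Python scripts to look and compute and a shell command to move; the robot and the scene stay as the last step left them, time stands still between calls to the robot, and variables do not carry over. Pictures are saved under pics/ and viewed, at most 10 in all, crops included, and the job is handed in when it is done.

```bash
mkdir -p pics
cat > h.py <<'E'
import numpy as np, cv2
from bench import manip
def shot(n,f=None):
    c=manip.camera(n)
    if f: cv2.imwrite('pics/'+f,c['image'][:,:,::-1])
    return c
def ray(c,uv,z):
    K,R,t=c['camera_matrix'],c['R'],c['t']
    o=-R.T@t; d=R.T@np.linalg.inv(K)@np.array([uv[0],uv[1],1.])
    return o+d*(z-o[2])/d[2]
def cloud(c):
    K,R,t=c['camera_matrix'],c['R'],c['t']; Z=c['range_z']
    v,u=np.mgrid[:Z.shape[0],:Z.shape[1]]
    P=np.stack([(u-K[0,2])/K[0,0]*Z,(v-K[1,2])/K[1,1]*Z,Z],-1)
    return (P-t)@R
E
python3 - <<'E'
from h import *
import pickle
d={n:shot(n,n+'0.png') for n in('scene','top')}
pickle.dump(d,open('d0.pkl','wb'))
for n in d: print(n,-d[n]['R'].T@d[n]['t'],d[n]['R'][2])
s=manip.state(); print({k:np.round(v,4) for k,v in s.items()})
E
```

```text
scene [ 0.05748866 -0.53676439  0.79650377] [ 0.50022045  0.52601628 -0.68781275]
top [0.40404296 0.02729741 0.89601873] [ 0.22685506 -0.0032489  -0.97392311]
{'clock': np.float64(0.1), 'joints': array([ 1.2351,  0.1164,  1.4422,  0.    ,  1.584 , -0.0378]), 'joint_vel': array([ 0.0008, -0.0018, -0.0015, -0.0004,  0.0001, -0.0008]), 'joint_efforts': array([ 2.50000e-03, -7.22896e+01, -6.23866e+01,  7.81000e-02,
        2.26000e-02, -1.00000e-04]), 'tool_pos': array([0.198 , 0.6451, 0.226 ]), 'ee_rot': array([-4.6610e-01, -3.1066e+00,  1.6000e-03]), 'wrist_force': array([ 0.5818,  0.1449, -0.9286]), 'moment': array([-0.0111,  0.0026,  0.0001]), 'grip_force': np.float64(0.0), 'finger_gap': np.float64(0.0927)}
```

View pics/top0.png

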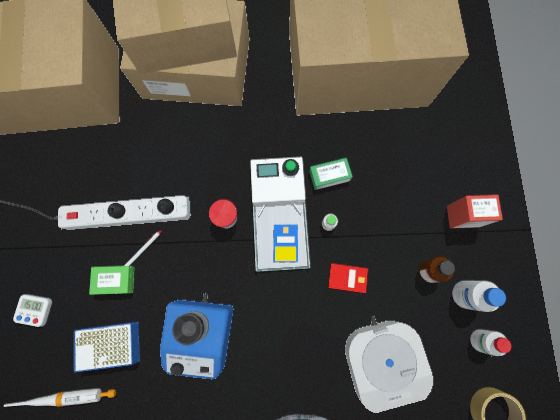

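View pics/scene0.png

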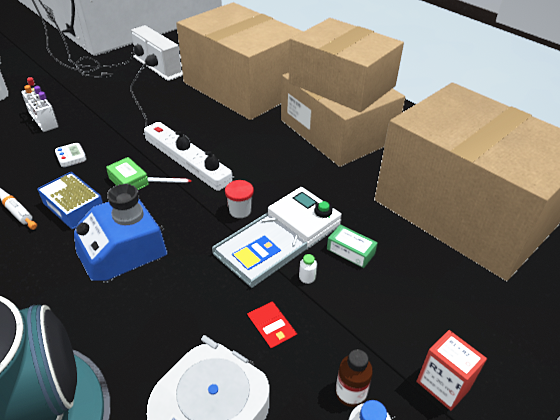

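Top view: the blue card with its yellow tail is at about (286,243), on the bed of the reader whose head is at (278,182), with the key at (291,167). Possible mix-ups:
- red card, (348,278)
- blue/gold box, (105,347)
- blue device, (196,340)
- green carton, (110,280)

The blue card on the bed fits the description. The scene view shows the card at (258,251), the cup at (239,198), the bottle at (308,269) and the carton at (352,246).

```bash
cat > meas.py <<'E'
from h import *
def tri(cs,uvs):
    A=[];b=[]
    for c,uv in zip(cs,uvs):
        o=-c['R'].T@c['t']; d=c['R'].T@np.linalg.inv(c['camera_matrix'])@np.array([*uv,1.]); d/=np.linalg.norm(d)
        M=np.eye(3)-np.outer(d,d); A.append(M); b.append(M@o)
    return np.linalg.lstsq(np.vstack(A),np.hstack(b),rcond=None)[0]
def mask(c,lo,hi,box):
    h=cv2.cvtColor(c['image'],cv2.COLOR_RGB2HSV); m=cv2.inRange(h,lo,hi); k=np.zeros_like(m); x0,y0,x1,y1=box; k[y0:y1,x0:x1]=1; return m*k
def cen(m):
    n,_,s,ce=cv2.connectedComponentsWithStats(m); i=1+np.argmax(s[1:,4]); return ce[i],s[i,4]
Y=((20,120,120),(35,255,255)); B=((100,120,60),(125,255,255)); G=((45,80,40),(90,255,255)); R_=((0,0,0),(0,0,0))
def rect(c,m,z):
    v,u=np.nonzero(m); P=np.array([ray(c,p,z)[:2] for p in zip(u,v)])
    r=cv2.minAreaRect((P*1000).astype(np.float32)); return P,r
E
python3 - <<'E'
from meas import *
import pickle
d=pickle.load(open('d0.pkl','rb')); T,S=d['top'],d['scene']
bt=(250,200,312,272); bs=(215,215,300,285)
yt,ys=cen(mask(T,*Y,bt)),cen(mask(S,*Y,bs)); print('yellow',yt,ys,tri((T,S),(yt[0],ys[0])))
gt,gs=cen(mask(T,*G,(278,155,304,178))),cen(mask(S,*G,(310,198,335,220))); print('key',gt,gs,tri((T,S),(gt[0],gs[0])))
m=mask(T,*B,bt)|mask(T,*Y,bt); P,r=rect(T,m,.023); print('card rect',r)
P,r=rect(T,mask(T,*Y,bt),.0235);print('yellow rect',r)
P,r=rect(S,mask(S,*B,bs)|mask(S,*Y,bs),.023); print('card rect S',r)
P,r=rect(S,mask(S,*Y,bs),.0235);print('yellow rect S',r)
# reader: bright low-sat region of top
for nm,c,box in(('T',T,(240,150,315,275)),('S',S,(205,180,345,290))):
    X=cloud(c); x0,y0,x1,y1=box; k=np.zeros(X.shape[:2],bool);k[y0:y1,x0:x1]=1
    for lo,hi in((.033,.047),(.012,.047)):
        q=(k&(X[...,2]>lo)&(X[...,2]<hi)).astype(np.uint8); q=cv2.morphologyEx(q,cv2.MORPH_OPEN,np.ones((3,3)))
        n,l,s,_=cv2.connectedComponentsWithStats(q); q=l==1+np.argmax(s[1:,4])
        p=X[q]; print(nm,lo,np.median(p[:,2]),cv2.minAreaRect((p[:,:2]*1000).astype(np.float32)))
im=cv2.resize(T['image'][145:280,240:360,::-1],None,fx=4.4,fy=4.4,interpolation=cv2.INTER_CUBIC); cv2.imwrite('pics/crop.png',im)
E
```

```text
yellow (array([285.24390244, 253.58536585]), np.int32(287)) (array([246.79150579, 257.01930502]), np.int32(259)) [0.48523212 0.01555208 0.02342901]
key (array([290.2038835 , 165.60194175]), np.int32(103)) (array([323.64220183, 206.21100917]), np.int32(109)) [ 0.68408896 -0.0035661   0.05640356]
card rect ((509.3038024902344, 15.3086576461792), (54.72993469238281, 83.26951599121094), 87.29161834716797)
yellow rect ((506.8517150878906, 15.582084655761719), (45.71771240234375, 73.43986511230469), 87.83917999267578)
card rect S ((509.90936279296875, 14.095477104187012), (56.08808517456055, 85.38738250732422), 87.61914825439453)
yellow rect S ((507.830322265625, 14.417774200439453), (45.47534942626953, 74.72616577148438), 87.77558898925781)
T 0.033 0.040644681540329186 ((656.8851318359375, 28.09832000732422), (105.72950744628906, 124.00324249267578), 1.4506419897079468)
T 0.012 0.02379469294950879 ((581.7584228515625, 26.195816040039062), (256.0311584472656, 124.00324249267578), 1.4506422281265259)
S 0.033 0.04062621010372658 ((657.7094116210938, 28.09804916381836), (108.06269836425781, 126.03778076171875), 1.7051810026168823)
S 0.012 0.023459061323059197 ((581.1549682617188, 27.080001831054688), (261.8844909667969, 128.04275512695312), 1.3539382219314575)
```

View pics/crop.png

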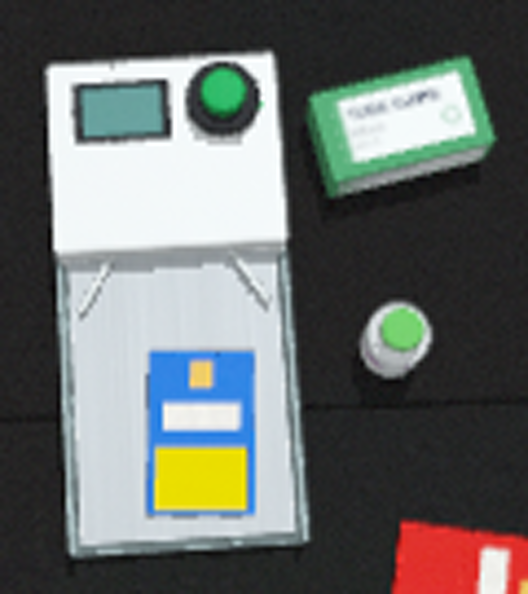

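The close crop confirms the card: blue, brass pad at the head, yellow pad at the tail, lying slightly right of the middle of the bed and turned about -4° relative to the reader.

Measured poses:

| Item | Position (mm) | Yaw |
|---|---|---|
| Reader origin | (574.4, 26.0) | 0.025 rad |
| Card | (509.5, 14.7) | -0.044 rad |

Next I move above the thumb pad with the fingers shut.

```bash
python3 -m creep '[[[0,0,0,-7.3,1],[0,0,0,-7.3,1],[-19,-38,0,0,1],[-19,-38,0,0,1],[-19,-38,0,0,1],[-19,-38,0,0,1],[-19,-38,0,0,1],[-19,-38,0,0,1]]]'
python3 -m creep '[[[-19,-38,0,0,1],[-19,-38,0,0,1],[-19,-38,0,0,1],[-19,-38,0,0,1],[-19,-38,0,0,1],[-19,-38,0,0,1],[-19,-38,0,0,1],[-19,-38,0,0,1]]]'
python3 -m creep '[[[0,0,0,0,1],[0,0,0,0,1]]]'
```

```text
clock: 0.9
tool_pos: [0.3024, 0.4109, 0.2263]
ee_rot: [-0.067, -3.141, 0.0]
wrist_force: [1.4, -0.5, 0.3]
finger_gap: 0.0339
grip_force: 0.0
clock: 1.7
tool_pos: [0.4412, 0.1006, 0.2266]
ee_rot: [0.068, 3.141, 0.0]
wrist_force: [0.7, 1.5, -0.2]
finger_gap: 0.0001
grip_force: 0.0
clock: 1.9
tool_pos: [0.441, 0.1017, 0.2264]
ee_rot: [-0.071, -3.14, -0.0]
wrist_force: [-0.1, 0.5, -0.7]
finger_gap: 0.0003
grip_force: 0.0
```

```bash
python3 -m creep '[[[-15.5,-28,0,0,1],[-15.5,-28,0,0,1],[-15.5,-28,0,0,1],[0,0,35,0,1],[0,0,35,0,1],[0,0,35,0,1],[0,0,35,0,1],[0,0,0,0,1]]]'
python3 -m creep '[[[0,0,15,0,1],[0,0,10,0,1],[0,0,10,0,1],[0,0,0,0,1],[0,0,0,0,1]]]'
python3 - <<'E'
from h import *
shot('top','top1.png'); im=cv2.imread('pics/top1.png')[150:290,230:340]; cv2.imwrite('pics/c1.png',cv2.resize(im,None,fx=4,fy=4))
s=manip.state(); print(s['tool_pos'],s['ee_rot'],s['wrist_force'])
E
```

```text
clock: 2.7
tool_pos: [0.4814, 0.0177, 0.0824]
ee_rot: [-0.065, -3.134, -0.0]
wrist_force: [-0.2, 0.4, 0.5]
finger_gap: 0.0004
grip_force: 0.0
clock: 3.2
tool_pos: [0.484, 0.0164, 0.052]
ee_rot: [0.068, 3.141, -0.0]
wrist_force: [0.6, -0.5, 0.9]
finger_gap: 0.0003
grip_force: 0.0
[0.48413466 0.01641759 0.05226789] [6.76410205e-02 3.14014977e+00 2.13031204e-05] [ 0.05056255 -1.12786838 -0.2554818 ]
```

View pics/c1.png

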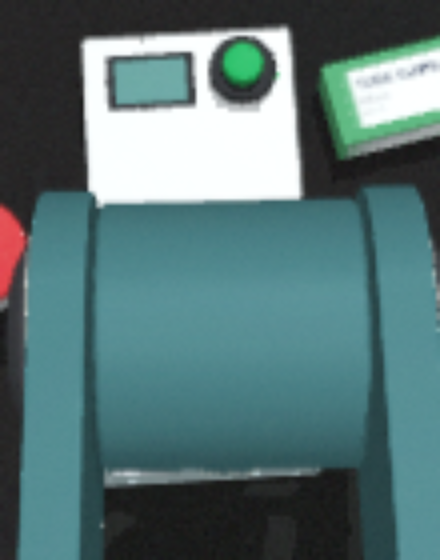

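The top view is now blocked by the arm, so I'll use the scene camera from here. Next I descend to near contact.

```bash
python3 -m creep '[[[0,0,9,0,1],[0,0,8,0,1],[0,0,1,0,1],[0,0,0,0,1],[0,0,0,0,1]]]'
python3 -m creep '[[[0,0,0.5,0,1],[0,0,0.5,0,1],[0,0,0.5,0,1],[0,0,0,0,1],[0,0,0,0,1]]]'
python3 -m creep '[[[0,0,0.3,0,1],[0,0,0.2,0,1],[0,0,0,0,1],[0,0,0,0,1]]]'
```

```text
clock: 3.75
tool_pos: [0.4839, 0.0164, 0.0338]
ee_rot: [0.068, 3.141, 0.0]
wrist_force: [-0.2, 0.1, 0.1]
finger_gap: 0.0007
grip_force: 0.0
clock: 4.25
tool_pos: [0.4838, 0.0164, 0.0322]
ee_rot: [-0.068, -3.141, 0.0]
wrist_force: [0.3, 0.1, 0.9]
finger_gap: 0.0003
grip_force: 0.0
clock: 4.65
tool_pos: [0.4839, 0.0164, 0.0318]
ee_rot: [0.068, 3.141, -0.0]
wrist_force: [-0.4, 0.5, 1.3]
finger_gap: 0.0004
grip_force: 0.9
```

Run:
```python
from h import *
c=shot('scene','s1.png'); im=cv2.imread('pics/s1.png')[180:300,200:360]; cv2.imwrite('pics/s1c.png',cv2.resize(im,None,fx=4,fy=4))
```

```text
(no output)
```

View pics/s1c.png

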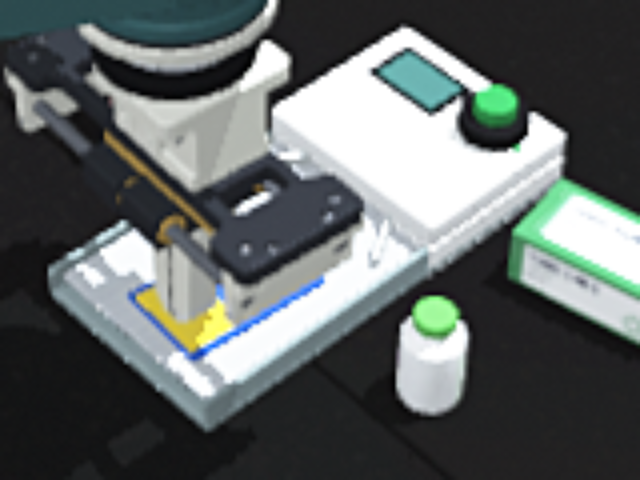

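The fingers stand on the yellow pad (crop ~(200,310)) and are just touching it. I press in small steps.

```bash
python3 -m creep '[[[0,0,0.3,0,1],[0,0,0.3,0,1],[0,0,0,0,1],[0,0,0,0,1],[0,0,0,0,1]]]'
python3 -m creep '[[[0,0,0.3,0,1],[0,0,0.3,0,1],[0,0,0,0,1],[0,0,0,0,1],[0,0,0,0,1]]]'
```

```text
clock: 5.2
tool_pos: [0.4839, 0.0164, 0.0313]
ee_rot: [0.068, 3.141, 0.0]
wrist_force: [-1.6, -0.7, 4.7]
finger_gap: 0.0005
grip_force: 2.5
clock: 5.7
tool_pos: [0.4841, 0.0164, 0.0309]
ee_rot: [0.067, 3.14, -0.0]
wrist_force: [-2.4, -0.9, 7.4]
finger_gap: 0.0003
grip_force: 3.7
```

```bash
python3 -m creep '[[[0,0,0.3,0,1],[0,0,0.3,0,1],[0,0,0.3,0,1],[0,0,0.3,0,1],[0,0,0,0,1],[0,0,0,0,1],[0,0,0,0,1]]]'
python3 -m creep '[[[0,0,0.2,0,1],[0,0,0.2,0,1],[0,0,0,0,1],[0,0,0,0,1],[0,0,0,0,1]]]'
```

```text
clock: 6.4
tool_pos: [0.4843, 0.0164, 0.0302]
ee_rot: [0.067, 3.14, 0.0]
wrist_force: [-2.6, -0.5, 11.2]
finger_gap: 0.0002
grip_force: 6.0
clock: 6.9
tool_pos: [0.4844, 0.0164, 0.0299]
ee_rot: [0.067, 3.139, -0.0]
wrist_force: [-3.3, 0.6, 12.8]
finger_gap: 0.0004
grip_force: 6.8
```

```bash
python3 -m creep '[[[0,0,0,-1,1],[0,0,0,-1,1],[0,0,0,-1,1],[0,0,0,-1,1],[0,0,0,0,1]]]'
python3 -m creep '[[[-2,1,0,0,1],[-2,1,0,0,1],[-2,1,0,0,1],[-2,1,0,0,1],[0,0,0,0,1]]]'
python3 -m creep '[[[-2,1,0,0,1],[-2,1,0,0,1],[-2,1,0,0,1],[-2,1,0,0,1],[0,0,0,0,1],[0,0,0,0,1]]]'
python3 - <<'E'
from meas import *
c=shot('scene','s2.png'); im=cv2.imread('pics/s2.png')[180:300,200:360]; cv2.imwrite('pics/s2c.png',cv2.resize(im,None,fx=5,fy=5,interpolation=cv2.INTER_CUBIC))
E
```

```text
clock: 7.4
tool_pos: [0.4848, 0.0163, 0.0301]
ee_rot: [-0.043, 3.139, -0.0]
wrist_force: [0.1, -1.3, 13.4]
finger_gap: 0.0006
grip_force: 6.3
clock: 7.9
tool_pos: [0.4927, 0.0207, 0.03]
ee_rot: [-0.042, 3.139, -0.0]
wrist_force: [0.2, 0.2, 13.4]
finger_gap: 0.0003
grip_force: 6.5
clock: 8.5
tool_pos: [0.5006, 0.0249, 0.0301]
ee_rot: [-0.042, 3.139, -0.0]
wrist_force: [-0.3, 0.6, 12.9]
finger_gap: 0.0003
grip_force: 6.4
```

View pics/s2c.png

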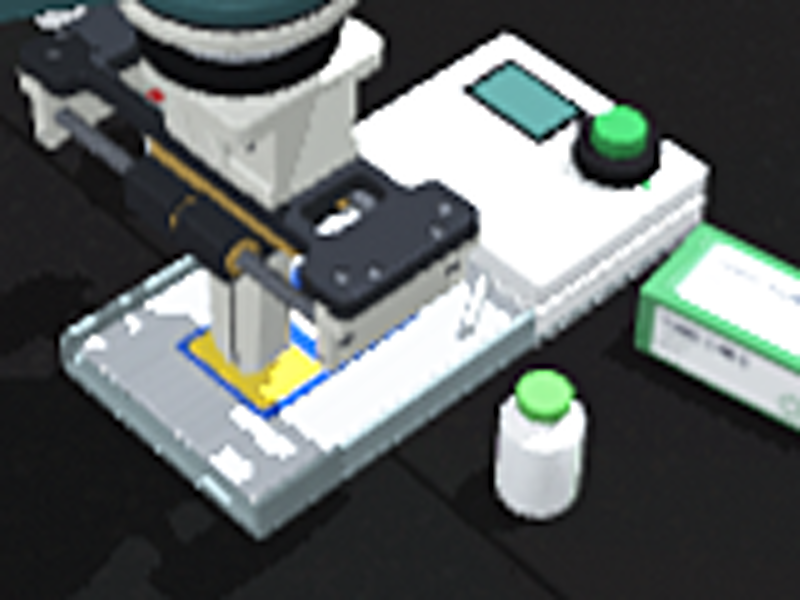

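The card moved with the fingers: tail corners at crop (183,345) and (268,413), and the right edge is visible up to (418,315). I measure its pose from those edges.

```bash
cat > pose.py <<'E'
from meas import *
O=np.array([.5744,.0260]); a=.0253; RR=np.array([[np.cos(a),np.sin(a)],[-np.sin(a),np.cos(a)]])
def pose(c,z,box):
    m=mask(c,(95,110,50),(125,255,255),box)|mask(c,*Y,box)
    n,l,s,_=cv2.connectedComponentsWithStats(m,connectivity=8)
    m=(np.isin(l,[i for i in range(1,n) if s[i,4]>8])).astype(np.uint8)
    us=np.nonzero(m.any(0))[0]; E=np.array([(u,np.nonzero(m[:,u])[0].max()+.5) for u in us])
    k=E[np.argmax(E[:,1]),0]
    Q=np.array([RR@(ray(c,p,z)[:2]-O) for p in E])*1000
    out={}
    for nm,q,ax in(('right',Q[E[:,0]>k+2],0),('tail',Q[E[:,0]<k-2],1)):
        p=np.polyfit(q[:,ax],q[:,1-ax],1)
        for _ in range(4):
            r=abs(q[:,1-ax]-np.polyval(p,q[:,ax])); q=q[r<max(1.0,1.5*np.median(r))]; p=np.polyfit(q[:,ax],q[:,1-ax],1)
        print(nm,len(q),'slope',p[0].round(4),'span',q[:,ax].min().round(1),q[:,ax].max().round(1),'mean',q.mean(0).round(2))
    s=manip.state(); print('tcp reader',RR@(s['tool_pos'][:2]-O)*1000,s['tool_pos'][2],s['wrist_force'])
E
python3 - <<'E'
from pose import *
import pickle
print('before'); pose(pickle.load(open('d0.pkl','rb'))['scene'],.023,(215,215,300,285))
print('now'); pose(manip.camera('scene'),.0212,(230,230,300,275))
E
```

```text
before
right 31 slope -0.0655 span -103.9 -26.9 mean [-66.17 -38.48]
tail 13 slope 0.0757 span -23.6 17.2 mean [-107.61   -3.3 ]
tcp reader [-73.80822801   0.71918892] 0.030120613844652634 [ 0.0213082   0.12682794 12.89279474]
now
right 12 slope 0.0239 span -85.1 -54.3 mean [-69.64 -28.57]
tail 14 slope -0.0091 span -17.1 25.0 mean [-91.43   2.08]
tcp reader [-73.82276976   0.74532314] 0.03011336027676001 [-0.60552066 -0.23017504 12.41972967]
```

Pose is good: y ≈ 0 ±0.7 mm, yaw ≈ +0.01 rad, origin x ≈ -48. Next I press to about 15.5 N and advance towards the mouth.

```bash
python3 -m creep '[[[0,0,0.2,0,1],[0,0,0.2,0,1],[0,0,0.2,0,1],[0,0,0,0,1],[0,0,0,0,1]]]'
python3 -m creep '[[[-2,0,0,0,1],[-2,0,0,0,1],[-2,0,0,0,1],[-2,0,0,0,1],[-2,0,0,0,1],[-2,0,0,0,1],[0,0,0,0,1],[0,0,0,0,1]]]'
python3 -m creep '[[[-2,0,0,0,1],[-2,0,0,0,1],[-2,0,0,0,1],[-2,0,0,0,1],[-2,0,0,0,1],[-2,0,0,0,1],[0,0,0,0,1],[0,0,0,0,1]]]'
python3 - <<'E'
from pose import *
pose(shot('scene'),.021,(230,215,310,275))
E
```

```text
clock: 9.1
tool_pos: [0.5006, 0.0249, 0.0297]
ee_rot: [-0.042, 3.139, -0.0]
wrist_force: [-0.7, 0.8, 14.9]
finger_gap: 0.0006
grip_force: 7.7
clock: 9.9
tool_pos: [0.5127, 0.0252, 0.0297]
ee_rot: [-0.042, 3.139, -0.0]
wrist_force: [-1.0, -0.6, 16.2]
finger_gap: 0.0007
grip_force: 7.7
clock: 10.7
tool_pos: [0.5247, 0.0255, 0.0298]
ee_rot: [-0.042, 3.139, -0.0]
wrist_force: [-1.4, -0.3, 16.0]
finger_gap: 0.0006
grip_force: 7.7
right 12 slope 0.026 span -60.9 -29.3 mean [-44.85 -28.52]
tail 15 slope 0.0038 span -19.1 25.6 mean [-67.48   3.08]
tcp reader [-49.74186152   0.77083497] 0.029751809899033012 [-0.85632927 -0.26410127 14.95305416]
```

```bash
cat > g.py <<'E'
from bench import manip; import numpy as np,sys
s=manip.state(); f=s['wrist_force']; n=np.linalg.norm(f); print('G',np.round(f,1),round(float(n),1),np.round(s['tool_pos']*1000,1))
sys.exit(1 if (-f[0]>4.5 or abs(f[1])>4.5 or n>18.5) else 0)
E
python3 -m creep '[[[-2,0,0.1,0,1],[-2,0,0,0,1],[-2,0,0,0,1],[-2,0,0,0,1],[0,0,0,0,1]]]' >/dev/null && python3 g.py &&
python3 -m creep '[[[-0.5,0,0,0,1],[-0.5,0,0,0,1],[0,0,0,0,1]]]' >/dev/null && python3 g.py &&
python3 -m creep '[[[-0.5,0,0,0,1],[-0.5,0,0,0,1],[0,0,0,0,1]]]' >/dev/null && python3 g.py &&
python3 -m creep '[[[-0.5,0,0,0,1],[-0.5,0,0,0,1],[0,0,0,0,1]]]' >/dev/null && python3 g.py &&
python3 -m creep '[[[-0.5,0,0,0,1],[-0.5,0,0,0,1],[0,0,0,0,1]]]' >/dev/null && python3 g.py &&
python3 -m creep '[[[-0.5,0,0,0,1],[-0.5,0,0,0,1],[0,0,0,0,1]]]' >/dev/null && python3 g.py &&
python3 -m creep '[[[-0.5,0,0,0,1],[-0.5,0,0,0,1],[0,0,0,0,1]]]' >/dev/null && python3 g.py &&
python3 -m creep '[[[-0.5,0,0,0,1],[-0.5,0,0,0,1],[0,0,0,0,1]]]' >/dev/null && python3 g.py
```

```text
G [-1.1  0.9 15.5] 15.5 [532.7  25.7  29.7]
G [-2.5 -0.2 16.5] 16.7 [533.5  25.7  29.6]
G [-3.   0.2 16.3] 16.5 [534.5  25.8  29.6]
G [-3.6 -0.5 16.8] 17.2 [535.5  25.8  29.6]
G [-3.1  0.4 15.9] 16.2 [536.5  25.8  29.6]
G [-2.7  0.3 16.6] 16.8 [537.5  25.8  29.7]
G [-2.8  0.2 16.7] 16.9 [538.4  25.9  29.6]
G [-3.1  0.4 16.2] 16.5 [539.5  25.9  29.6]
```

The head has entered the slot with no butting force. I go on with guarded steps.

```bash
python3 -m creep '[[[-1,0,0,0,1],[-1,0,0,0,1],[-1,0,0,0,1],[0,0,0,0,1]]]' >/dev/null && python3 g.py &&
python3 -m creep '[[[-1,0,0,0,1],[-1,0,0,0,1],[-1,0,0,0,1],[0,0,0,0,1]]]' >/dev/null && python3 g.py &&
python3 -m creep '[[[-1,0,0,0,1],[-1,0,0,0,1],[-1,0,0,0,1],[0,0,0,0,1]]]' >/dev/null && python3 g.py &&
python3 -m creep '[[[-1,0,0,0,1],[-1,0,0,0,1],[-1,0,0,0,1],[0,0,0,0,1]]]' >/dev/null && python3 g.py &&
python3 -m creep '[[[-1,0,0,0,1],[-1,0,0,0,1],[-1,0,0,0,1],[0,0,0,0,1]]]' >/dev/null && python3 g.py &&
python3 -m creep '[[[-1,0,0,0,1],[-1,0,0,0,1],[-1,0,0,0,1],[0,0,0,0,1]]]' >/dev/null && python3 g.py &&
python3 -m creep '[[[-1,0,0,0,1],[-1,0,0,0,1],[-1,0,0,0,1],[0,0,0,0,1]]]' >/dev/null && python3 g.py
python3 - <<'E'
from pose import *
pose(shot('scene','s3.png'),.021,(230,205,330,275))
im=cv2.imread('pics/s3.png')[180:300,220:360]; cv2.imwrite('pics/s3c.png',cv2.resize(im,None,fx=5,fy=5,interpolation=cv2.INTER_CUBIC))
E
```

```text
G [-2.6  0.4 16.3] 16.5 [542.5  26.   29.6]
G [-2.2  0.2 16.4] 16.6 [545.5  26.1  29.7]
G [-2.8  0.5 16.3] 16.6 [548.5  26.1  29.7]
G [-1.8  0.1 16.3] 16.4 [551.5  26.3  29.7]
G [-3.4 -0.9 16.1] 16.5 [554.5  26.3  29.7]
G [-2.3  1.  16.2] 16.4 [557.5  26.4  29.7]
G [-2.1 -0.3 16.4] 16.5 [560.5  26.5  29.6]
right 13 slope -0.005 span -24.3 9.9 mean [ -6.67 -28.63]
tail 15 slope 0.0017 span -18.6 24.7 mean [-31.77   2.68]
tcp reader [-13.84634724   0.81803795] 0.02968779751801077 [-2.42933185  0.27670488 17.00338773]
```

View pics/s3c.png

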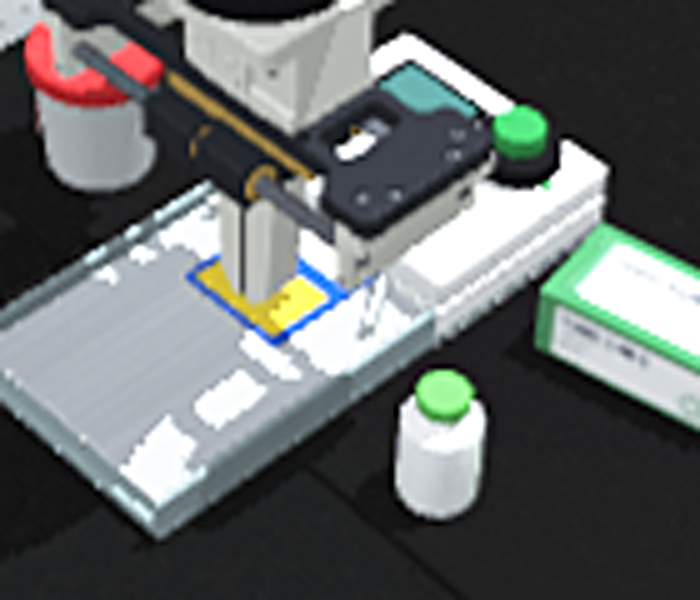

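The card is about halfway into the head and straight, with origin x ≈ 11 mm (tail corner at crop (275,342)). The stop lies 10 to 22 mm further on.

```bash
python3 -m creep '[[[-1,0,0,0,1],[-1,0,0,0,1],[-1,0,0,0,1],[-1,0,0,0,1],[0,0,0,0,1]]]' >/dev/null && python3 g.py &&
python3 -m creep '[[[-1,0,0,0,1],[-1,0,0,0,1],[-0.5,0,0,0,1],[0,0,0,0,1]]]' >/dev/null && python3 g.py &&
python3 -m creep '[[[-0.3,0,0,0,1],[-0.3,0,0,0,1],[0,0,0,0,1]]]' >/dev/null && python3 g.py &&
python3 -m creep '[[[-0.3,0,0,0,1],[-0.3,0,0,0,1],[0,0,0,0,1]]]' >/dev/null && python3 g.py &&
python3 -m creep '[[[-0.3,0,0,0,1],[-0.3,0,0,0,1],[0,0,0,0,1]]]' >/dev/null && python3 g.py &&
python3 -m creep '[[[-0.3,0,0,0,1],[-0.3,0,0,0,1],[0,0,0,0,1]]]' >/dev/null && python3 g.py &&
python3 -m creep '[[[-0.3,0,0,0,1],[-0.3,0,0,0,1],[0,0,0,0,1]]]' >/dev/null && python3 g.py &&
python3 -m creep '[[[-0.3,0,0,0,1],[-0.3,0,0,0,1],[0,0,0,0,1]]]' >/dev/null && python3 g.py &&
python3 -m creep '[[[-0.3,0,0,0,1],[-0.3,0,0,0,1],[0,0,0,0,1]]]' >/dev/null && python3 g.py &&
python3 -m creep '[[[-0.3,0,0,0,1],[-0.3,0,0,0,1],[0,0,0,0,1]]]' >/dev/null && python3 g.py &&
python3 -m creep '[[[-0.3,0,0,0,1],[-0.3,0,0,0,1],[0,0,0,0,1]]]' >/dev/null && python3 g.py &&
python3 -m creep '[[[-0.3,0,0,0,1],[-0.3,0,0,0,1],[0,0,0,0,1]]]' >/dev/null && python3 g.py
```

```text
G [-2.6 -1.1 15.8] 16.1 [564.5  26.6  29.7]
G [-3.1 -0.6 16.6] 16.9 [567.   26.6  29.7]
G [-3.3  0.3 16.4] 16.8 [567.5  26.6  29.7]
G [-2.2 -1.  16.5] 16.6 [568.1  26.7  29.7]
G [-3.4  0.1 16. ] 16.4 [568.7  26.7  29.7]
G [-2.9 -0.5 15.8] 16.1 [569.3  26.7  29.7]
G [-3.3  0.5 16.4] 16.8 [569.9  26.7  29.7]
G [-3.4  0.2 16.4] 16.7 [570.5  26.7  29.7]
G [-3.5  0.2 15.6] 16.0 [571.1  26.8  29.7]
G [-2.7  0.1 16. ] 16.2 [571.7  26.8  29.7]
G [-2.4 -1.1 15.7] 15.9 [572.3  26.8  29.7]
G [-2.1  0.1 16. ] 16.1 [572.9  26.8  29.7]
```

```bash
python3 -m creep '[[[-0.3,0,0,0,1],[-0.3,0,0,0,1],[0,0,0,0,1]]]' >/dev/null && python3 g.py &&
python3 -m creep '[[[-0.3,0,0,0,1],[-0.3,0,0,0,1],[0,0,0,0,1]]]' >/dev/null && python3 g.py &&
python3 -m creep '[[[-0.3,0,0,0,1],[-0.3,0,0,0,1],[0,0,0,0,1]]]' >/dev/null && python3 g.py &&
python3 -m creep '[[[-0.3,0,0,0,1],[-0.3,0,0,0,1],[0,0,0,0,1]]]' >/dev/null && python3 g.py &&
python3 -m creep '[[[-0.3,0,0,0,1],[-0.3,0,0,0,1],[0,0,0,0,1]]]' >/dev/null && python3 g.py &&
python3 -m creep '[[[-0.3,0,0,0,1],[-0.3,0,0,0,1],[0,0,0,0,1]]]' >/dev/null && python3 g.py &&
python3 -m creep '[[[-0.3,0,0,0,1],[-0.3,0,0,0,1],[0,0,0,0,1]]]' >/dev/null && python3 g.py &&
python3 -m creep '[[[-0.3,0,0,0,1],[-0.3,0,0,0,1],[0,0,0,0,1]]]' >/dev/null && python3 g.py &&
python3 -m creep '[[[-0.3,0,0,0,1],[-0.3,0,0,0,1],[0,0,0,0,1]]]' >/dev/null && python3 g.py &&
python3 -m creep '[[[-0.3,0,0,0,1],[-0.3,0,0,0,1],[0,0,0,0,1]]]' >/dev/null && python3 g.py
```

```text
G [-3.1  0.2 16.6] 16.9 [573.5  26.8  29.7]
G [-3.  -0.7 15.9] 16.2 [574.1  26.8  29.7]
G [-2.8 -0.6 16.4] 16.7 [574.7  26.9  29.7]
G [-2.3  0.  16.2] 16.4 [575.3  26.9  29.7]
G [-3.8 -0.3 17.2] 17.6 [575.9  26.9  29.7]
G [-4.  0. 17.] 17.5 [576.5  26.9  29.7]
G [-3.5 -0.1 16.9] 17.3 [577.1  26.9  29.7]
G [-4.3 -0.1 16.9] 17.4 [577.6  26.9  29.6]
G [-3.3  0.3 15.9] 16.2 [578.2  26.9  29.7]
G [-4.8  0.2 17.6] 18.2 [578.8  27.   29.7]
```

Friction has risen by about 1 N since 575.5, which is probably the seat pin. The stop should come within about 2 mm, so I take single small steps.

```bash
sed -i 's/-f\[0\]>4.5/-f[0]>5.8/; s/n>18.5/n>19/' g.py
python3 -m creep '[[[0,0,0,0,1]]]' >/dev/null && python3 g.py &&
python3 -m creep '[[[-0.3,0,0,0,1],[0,0,0,0,1]]]' >/dev/null && python3 g.py &&
python3 -m creep '[[[-0.3,0,0,0,1],[0,0,0,0,1]]]' >/dev/null && python3 g.py &&
python3 -m creep '[[[-0.3,0,0,0,1],[0,0,0,0,1]]]' >/dev/null && python3 g.py &&
python3 -m creep '[[[-0.3,0,0,0,1],[0,0,0,0,1]]]' >/dev/null && python3 g.py &&
python3 -m creep '[[[-0.3,0,0,0,1],[0,0,0,0,1]]]' >/dev/null && python3 g.py &&
python3 -m creep '[[[-0.3,0,0,0,1],[0,0,0,0,1]]]' >/dev/null && python3 g.py &&
python3 -m creep '[[[-0.3,0,0,0,1],[0,0,0,0,1]]]' >/dev/null && python3 g.py &&
python3 -m creep '[[[-0.3,0,0,0,1],[0,0,0,0,1]]]' >/dev/null && python3 g.py
```

```text
G [-3.4 -0.  16.2] 16.5 [578.8  26.9  29.6]
G [-4.9  0.3 16.1] 16.8 [579.2  27.   29.7]
G [-3.6 -0.1 15.8] 16.2 [579.4  27.   29.6]
G [-4.4 -1.2 16.1] 16.7 [579.7  27.   29.7]
G [-3.8  0.8 16.7] 17.2 [580.   27.   29.7]
G [-3.8 -0.4 17.2] 17.6 [580.3  27.   29.7]
G [-4.6 -0.5 17.3] 17.9 [580.5  27.   29.6]
G [-6.7 -0.3 17.5] 18.8 [580.6  27.   29.6]
```

```bash
python3 -m creep '[[[0,0,0,0,1]]]' >/dev/null; python3 g.py 
python3 -m creep '[[[0,0,0,0,1]]]' >/dev/null; python3 g.py
python3 -m creep '[[[-0.2,0,0,0,1],[0,0,0,0,1]]]' >/dev/null; python3 g.py
python3 -m creep '[[[0,0,0,0,1]]]' >/dev/null; python3 g.py
```

```text
G [-7.3 -0.5 18.7] 20.1 [580.6  27.   29.6]
G [-6.7 -0.6 17. ] 18.2 [580.6  27.   29.6]
G [-7.4 -0.4 18.9] 20.3 [580.6  27.   29.5]
G [-8.3 -1.3 18.3] 20.2 [580.6  27.   29.5]
```

Firm stop: x no longer advances and forward force has risen to 7–8 N. I lift straight up.

```bash
python3 -m creep '[[[0,0,-0.7,0,1],[0,0,-1,0,1],[0,0,-1,0,1],[0,0,-2,0,1],[0,0,-4,0,1],[0,0,-8,0,1],[0,0,-8,0,1],[0,0,0,0,1]]]'
python3 -m creep '[[[0,0,-15,0,1],[0,0,-15,0,1],[0,0,-15,0,1],[0,0,-10,0,1],[0,0,0,0,1]]]'
python3 - <<'E'
from pose import *
c=shot('scene','s4.png'); pose(c,.0215,(230,205,330,275))
im=cv2.imread('pics/s4.png')[170:300,210:360]; cv2.imwrite('pics/s4c.png',cv2.resize(im,None,fx=4.5,fy=4.5,interpolation=cv2.INTER_CUBIC))
s=manip.state(); print(s['clock'],s['ee_rot'])
E
```

```text
clock: 25.9
tool_pos: [0.5811, 0.027, 0.0545]
ee_rot: [-0.042, 3.139, -0.0]
wrist_force: [-1.2, -0.2, -0.2]
finger_gap: 0.0003
grip_force: 0.0
clock: 26.4
tool_pos: [0.5811, 0.027, 0.11]
ee_rot: [-0.042, 3.139, -0.0]
wrist_force: [0.7, 0.2, -0.0]
finger_gap: 0.0005
grip_force: 0.0
right 13 slope -0.0044 span -5.7 29.2 mean [ 11.06 -28.34]
tail 14 slope 0.0048 span -14.9 25.4 mean [-11.56   4.52]
tcp reader [6.2997285  0.87563687] 0.10869276350015658 [ 1.28158417 -1.27207775 -0.46179948]
26.45 [-4.21266926e-02  3.13994087e+00 -4.38976074e-05]
```

View pics/s4c.png

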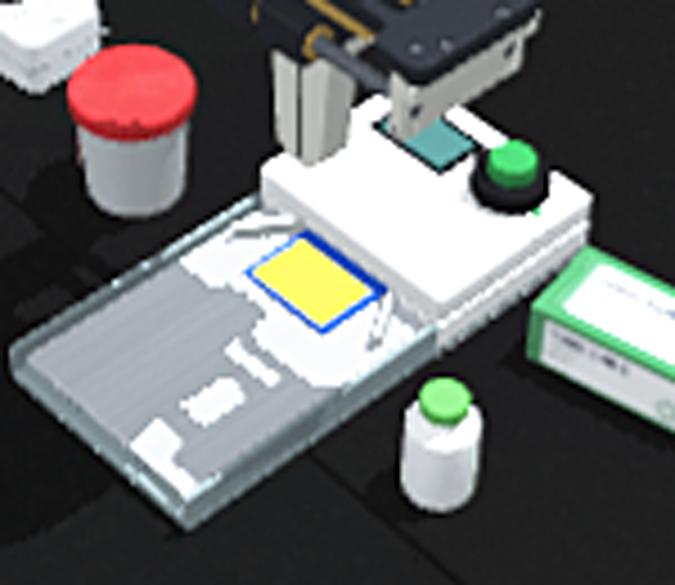

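The card sits home and clamped: origin x ≈ 31, y ≈ 0, yaw ≈ 0 (tail corner at crop (325,330)). The cup, bottle and carton are untouched. Next is the key.

```bash
python3 -m creep '[[[-20,-6.6,0,0,1],[-20,-6.6,0,0,1],[-20,-6.6,0,0,1],[-20,-6.6,0,0,1],[-21,-6.6,0,0,1],[0,0,0,0,1],[0,0,0,0,1]]]'
python3 -m creep '[[[0,0,12,0,1],[0,0,12,0,1],[0,0,8,0,1],[0,0,3,0,1],[0,0,2,0,1],[0,0,0,0,1],[0,0,0,0,1]]]'
```

```text
clock: 27.15
tool_pos: [0.6818, -0.0033, 0.1067]
ee_rot: [0.042, -3.14, -0.0]
wrist_force: [-0.1, -0.8, 0.1]
finger_gap: 0.0007
grip_force: 0.0
clock: 27.85
tool_pos: [0.6824, -0.0033, 0.0713]
ee_rot: [-0.042, 3.141, -0.0]
wrist_force: [-0.6, -0.8, 0.4]
finger_gap: 0.0002
grip_force: 0.0
```

```bash
python3 -m creep '[[[-1,0,1,0,1],[0,0,1,0,1],[0,0,1,0,1],[0,0,1,0,1],[0,0,0,0,1],[0,0,0,0,1]]]'
python3 -m creep '[[[0,0,1,0,1],[0,0,1,0,1],[0,0,0.5,0,1],[0,0,0,0,1],[0,0,0,0,1]]]'
```

```text
clock: 28.45
tool_pos: [0.6835, -0.0032, 0.0671]
ee_rot: [-0.042, 3.141, -0.0]
wrist_force: [3.6, 0.7, 3.4]
finger_gap: 0.0007
grip_force: 1.6
clock: 28.95
tool_pos: [0.6834, -0.0032, 0.0645]
ee_rot: [-0.042, 3.141, -0.0]
wrist_force: [3.4, -0.3, 5.6]
finger_gap: 0.0004
grip_force: 2.3
```

```bash
python3 -m creep '[[[0,0,0.5,0,1],[0,0,0.5,0,1],[0,0,0,0,1],[0,0,0,0,1]]]'
python3 -m creep '[[[0,0,0.5,0,1],[0,0,0,0,1],[0,0,0,0,1]]]'
```

```text
clock: 29.35
tool_pos: [0.6834, -0.0032, 0.0641]
ee_rot: [-0.042, 3.141, -0.0]
wrist_force: [0.8, 0.5, 10.5]
finger_gap: 0.0008
grip_force: 5.4
clock: 29.65
tool_pos: [0.6835, -0.0032, 0.0641]
ee_rot: [-0.042, 3.14, -0.0]
wrist_force: [-0.5, -0.3, 14.9]
finger_gap: 0.0005
grip_force: 7.3
```

The key is bottomed: force rises with no more travel. I release it, retreat and check.

```bash
python3 -m creep '[[[0,0,-2,0,1],[0,0,-3,0,1],[0,0,-5,0,1],[0,0,-15,0,1],[0,0,-25,0,1],[0,0,-30,0,1],[0,0,-30,0,1],[0,0,0,0,1]]]'
python3 -m creep '[[[25,0,-15,0,1],[25,0,-15,0,1],[25,0,-10,0,1],[0,0,0,0,1],[0,0,0,0,1],[0,0,0,0,1]]]'
python3 - <<'E'
from pose import *
c=shot('scene','s5.png'); pose(c,.0215,(230,205,330,275))
im=cv2.imread('pics/s5.png')[170:300,210:390]; cv2.imwrite('pics/s5c.png',cv2.resize(im,None,fx=4.2,fy=4.2,interpolation=cv2.INTER_CUBIC))
E
```

```text
clock: 30.45
tool_pos: [0.6843, -0.0033, 0.1785]
ee_rot: [-0.042, 3.136, -0.001]
wrist_force: [0.1, -0.1, 0.3]
finger_gap: 0.0004
grip_force: 0.0
clock: 31.05
tool_pos: [0.6085, -0.0052, 0.2122]
ee_rot: [0.042, -3.14, -0.0]
wrist_force: [-0.5, 0.2, 0.4]
finger_gap: 0.0007
grip_force: 0.0
right 13 slope -0.0044 span -5.7 29.2 mean [ 11.06 -28.34]
tail 14 slope 0.0048 span -14.9 25.4 mean [-11.56   4.52]
tcp reader [ 33.32485268 -32.08126545] 0.21198789310805516 [ 0.24837904 -0.01126475 -0.49903818]
```

View pics/s5c.png

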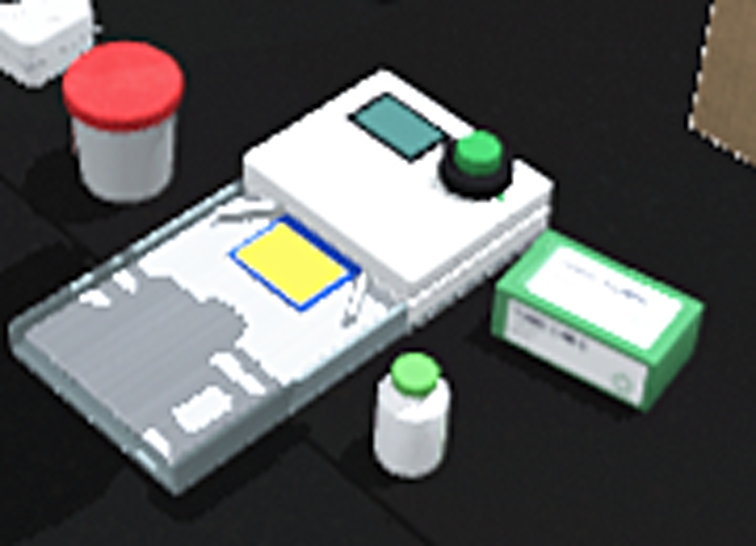

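The card is unmoved at (295,262), the key is up at (478,150), and the cup, bottle and carton are in place. I hand the job in.

```bash
python3 -c "
from bench import manip; print(manip.close_job())"
```

```text
the job is handed in; nothing more can be done
None
```

The card is home against the stop and clamped, the green key was pressed fully down and is up again, the cup, bottle and carton look unmoved in the last picture, and the job is handed in; the hand-in returned no verdict.

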